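Show a bodypack transmitter to the inspection camera

TASK

Pull the bodypack transmitter with the orange top out of the charging dock and hold it in the air in front of the inspection camera: upright, its blue display centred on the lens at lens height, squarely facing the lens, with the display 15 cm in front of the glass. Finish while still holding it there, steady and carried by the gripper alone; do not touch the camera, and leave the other two transmitters in their bays and the bottle and pliers where they are.

Things in the scene. Friction and masses are not known exactly. Their poses are not given: they have to be found in the camera images.
- pack_center (a point): Centre of the loose transmitter to show: black box 22 mm thick (x), 64 wide (y), 92 high (z up), 0.1-0.25 kg, top 14 mm orange, display on its +x face. On top: aerial 8 mm thick, 20 tall, 24 to +y; socket 10 mm thick, 8 tall, 23 to -y. Stands in any bay of the dock, display to the dock's +x, lowest 32 mm inside with 1.5 mm play all round; not latched, lifts straight up.
- pack_display (a point): Middle of the blue display (32 x 12 mm, white frame) on the orange-topped transmitter's face: 11 mm in front (+x) of its centre and 1 mm above it. Same axes as the transmitter.
- spare1_center (a point): Centre (half-way up) of another transmitter, alike but with a grey top, in another bay. Bystander.
- spare2_center (a point): Centre (half-way up) of a third transmitter, alike but with a grey top, in another bay. Bystander.
- dock: Grey charging dock fixed to the table, 64 mm (x) by 276 mm (y), 45 mm high, origin at the centre of its underside. Its three bays lie in a row along its y, 88 mm apart; their floors are 13 mm above the table. Small green lights on its +x side.
- camera: Inspection camera's stand, fixed: dark foot plate 130 x 110 mm, aluminium column 334 mm high 50 mm behind (-y of) the origin. Origin on the table, directly below the middle of the white head (50 x 64 x 50 mm), which is clamped on the column at a height that differs each time. The camera looks level along +y.
- camera_lens (a point): Middle of the front glass of the camera's black lens (38 mm across), 60 mm along +y from the stand's origin, 140 to 220 mm above the table. Its +y axis points along the line of sight.
- camera_focus (a point): Point in the air where the middle of the display belongs: 150 mm straight ahead of the lens glass along the line of sight (+y of the camera), at lens height. Nothing is there to be seen.
- sanitiser_center (a point): Middle, half-way up, of a closed clear bottle with white cap, 60 mm across, 150 mm high, standing loose. Bystander.
- pliers: Pliers with blue handles lying loose on the table, about 165 mm long (x) by 56 mm wide, 12 mm thick, origin under the middle. Bystander.
Things that resemble listed ones, but are neither listed nor needed, are in the scene too. Leave any yellow look-alike of the part that bears pack_center alone.

How it is judged:
By the outcome, as a careful person would: the job done as asked, in the order asked, and still so for the second after the job is handed in, while the arm keeps its last pose, push and grip.
It also fails if it takes over 35 s, if anything falls off the work surface, if the arm or the gripper's body presses on something with over 40 N, if the wrist force passes 120 N, or if a joint passes its speed limit or range.

ROBOT

A 6-joint arm with a two-finger parallel gripper is mounted at the origin on the work surface. World frame = base frame: x ahead of the robot, y to its left, z up, the work surface at z = 0. Lengths are in mm, angles in rad, forces in N, time in s.
With the tool pointing down it reaches from about 350 to 975 mm from the base axis. Payload 7.1 kg.
Tool frame: the origin (TCP) lies between the finger pads; the fingertips stand 8 mm ahead of it and the grasp point (between the pads) lies 11 mm behind it; x points along the fingers, y is the direction in which the jaws open and shut, and the axes are right-handed (so a half turn about x gives the same grasp; the last joint's range is limited). The gripper opens to 88 mm and grips with 3 to 60 N. Pads are 20 mm wide; open, the fingers measure 115 mm over their backs; the gripper's body (75 mm by 178 mm) begins 61 mm behind the grasp point.
Start: joints at [1.328, 0.423, 1.63, -0, 1.089, -0.019], TCP at [138.679, 609.404, 230.675] pointing down, gripper open.
Joint ranges: [-3, 3], [-0.9, 2.11], [0.09, 2.58], [-1.31, 4.45], [0.11, 2.69], [-2.54, 2.54]. Speed limits (rad/s): [2.39, 2.39, 3.01, 3.14, 3.14, 3.14].

INTERFACE

Orientations are given as a rotation vector (axis times angle).
In Python, from workcell import ctrl gives the robot as it stands.
- The arm moves only by the tool apply_moves, never from a script. Its argument "increments" is a list of rows, each an object with "gripper": the opening in per cent of the stroke, from 0 (shut) to 100 (fully open); "delta_pos": the shift along the tool's x, y, z in cm, a list of three; "dr": the turn, a rotation vector about the tool's x, y, z in rad, a list of three. In form: [{"gripper": gripper, "delta_pos": [dx, dy, dz], "dr": [ax, ay, az]}, ...]. A call has exactly 5 rows; each row shifts and turns the commanded pose from where the row before left it, along the tool's axes as they then stand; what a row does not reach is not made up. A row lasts 1/12 s, in which the tool goes at most 41.7 mm and 7.16 degrees, less where a joint would pass 70% of its speed; a pose out of reach is approached as far as the arm can. A call with a gripper value outside its range is refused whole. The fingers move at their own pace and stop on an object; the grip force is fixed at half the most. Time passes only in rows, so rows that do not move let the fingers close, or fill a call up. It gives the time, the measured TCP pose, the force and the opening at its end, in the units of the state.
- ctrl.get_obs(): the state, without advancing time (a new reading comes with each control period).
- ctrl.get_image(name): name is "scene" or "top"; returns a dict with "img" (400x640x3 uint8, red, green, blue), "range_z" (400x640 float32, mm along the optical axis (not along the pixel's ray), 0 where there is no reading), "mtx" (3x3 intrinsics, pixels), "rvec" (rotation vector, rad) and "tvec" (3), from world to camera coordinates, as OpenCV has them. Camera axes: x right, y down, z forward; pixel columns grow to the right and rows downward; lengths in mm; the calibration is good to about 2 mm. A picture is of the moment at which its call begins.
- ctrl.close_job(): hands the job in, once; it reports no verdict.
The state is a dict: "t": time; "qpos": joint angles; "qvel": joint speeds; "joint_torque": joint torques, N m; "ee_pos": TCP position; "orientation": TCP orientation; "ft_force": force on the tool from outside, world axes, zero at the start; "moment": the same for the moment, N m; "width": finger opening in mm.
Only numpy, scipy, OpenCV 4.12 (cv2) and the standard library are available. Lean on these libraries where they do the work, as an engineer would, in place of code of your own. Each camera call takes 0.05 s, during which the arm holds its last target. There are 200 camera calls.

## Working session

There is one attempt and no reset: what is moved stays moved. The work goes in short steps, Python scripts to look and compute and a tool call to move; the robot and the scene stay as the last step left them, time stands still between calls to the robot, and variables do not carry over. Pictures are saved under pics/ and viewed, about 8 in all and at most 12, crops included, and the job is handed in when it is done.

Besides the shell and the picture viewer there is one more tool, called after "Emit:" by a JSON object that holds its "op" and its "data". apply_moves: Moves the arm, as the interface text tells. Its arguments: {"type":"object","properties":{"increments":{"type":"array","items":{"type":"object","properties":{"gripper":{"type":"number"},"delta_pos":{"type":"array","items":{"type":"number"}},"dr":{"type":"array","items":{"type":"number"}}}}}},"required":["increments"]}

```bash
ls; mkdir -p pics; cat > h.py <<'E'
import numpy as np, cv2
from scipy.spatial.transform import Rotation as R
from workcell import ctrl
def grab(n):
    d=ctrl.get_image(n); d['Rm']=cv2.Rodrigues(np.array(d['rvec'],float))[0]; d['t']=np.array(d['tvec'],float).ravel(); d['mtx']=np.array(d['mtx']);return d
def cloud(d):
    z=d['range_z']; v,u=np.mgrid[:z.shape[0],:z.shape[1]]
    K=d['mtx']; p=np.stack([(u-K[0,2])/K[0,0]*z,(v-K[1,2])/K[1,1]*z,z],-1)
    w=(p-d['t'])@d['Rm']; w[z==0]=np.nan; return w
def save(n,img): cv2.imwrite('pics/'+n,img[...,::-1])
E
python3 - <<'E'
from h import *
o=ctrl.get_obs(); print({k:np.round(v,3) for k,v in o.items()})
for n in('scene','top'):
    d=grab(n); save(n+'1.png',d['img']); np.savez(n+'.npz',w=cloud(d),img=d['img'],mtx=d['mtx'],Rm=d['Rm'],t=d['t'],z=d['range_z'])
    print(n,d['mtx'][0],-d['Rm'].T@d['t'],d['Rm'][2])
E
```

```text
pics
{'t': np.float64(0.0), 'qpos': array([ 1.328,  0.424,  1.631, -0.   ,  1.089, -0.019]), 'qvel': array([-0.002,  0.001,  0.001,  0.   , -0.   , -0.002]), 'joint_torque': array([ 3.0000e-03, -5.4462e+01, -2.7367e+01,  6.5000e-02,  2.3000e-02,
       -0.0000e+00]), 'ee_pos': array([138.565, 608.88 , 229.899]), 'orientation': array([ 0.174,  1.564, -0.177]), 'ft_force': array([ 0.294,  0.098, -0.083]), 'moment': array([ 0.022, -0.029,  0.062]), 'width': np.float64(87.852)}
scene [411.61974983   0.         314.78873466] [1079.03666172 -605.75032953 1146.81052057] [-0.36607149  0.4498383  -0.81463929]
top [379.10652724   0.         316.55428679] [ 376.66238353   -4.82160047 1117.30846215] [ 0.20106838 -0.01258452 -0.97949637]
```

View pics/scene1.png

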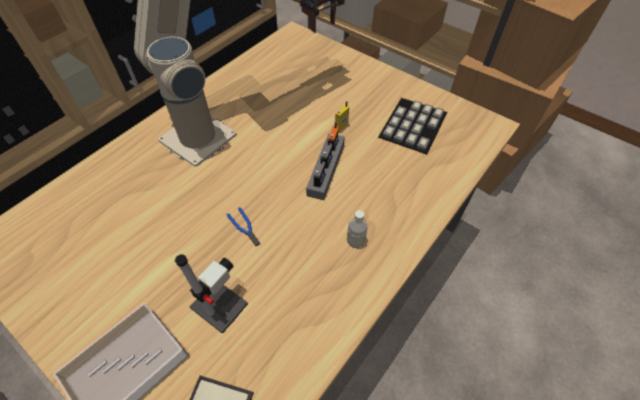

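View pics/top1.png

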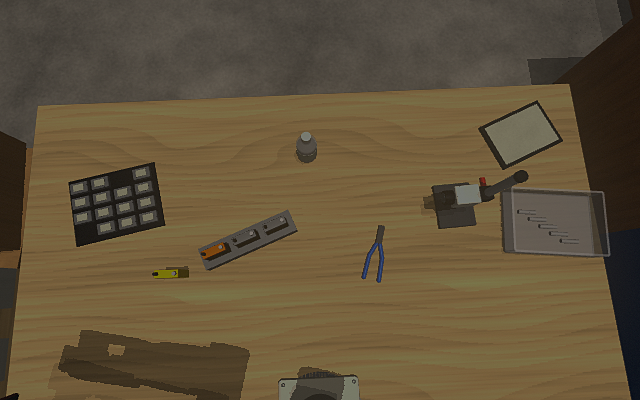

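The scene view shows the dock at (326,165) with the orange pack at its far end (335,132), next to a yellow decoy (343,115). The stand is at (215,285). In the top view the orange pack is at (214,250), the camera head at (467,195) and the lens at (430,203).

```bash
python3 - <<'E'
from h import *
for n in('scene','top'):
    f=np.load(n+'.npz'); w=f['w']; img=f['img']; hsv=cv2.cvtColor(img,cv2.COLOR_RGB2HSV)
    H,S,V=[hsv[...,i].astype(int) for i in range(3)]
    def rep(name,m):
        p=w[m]; p=p[np.isfinite(p).all(1)]
        if len(p)<5: print(n,name,len(p));return
        print(n,name,len(p),'med',np.median(p,0).round(1),'lo',np.percentile(p,3,0).round(1),'hi',np.percentile(p,97,0).round(1))
        return p
    x,y,z=w[...,0],w[...,1],w[...,2]
    roi=(z>15)&(x>350)&(x<750)&(y>0)&(y<600)
    m=(H<16)&(S>180)&(V>80)&roi
    p=rep('orange',m)
    if p is not None:
        q=p[p[:,2]>p[:,2].max()-30]; print(cv2.minAreaRect(q[:,:2].astype(np.float32)), np.percentile(p[:,2],[50,80,90,97]))
    rep('yellow',(H>24)&(H<34)&(S>180)&(V>90)&roi)
    # dock top plane
    m=roi&(abs(z-45)<5)&(S<70); p=rep('docktop',m)
    if p is not None:
        print(cv2.minAreaRect(p[:,:2].astype(np.float32)))
    # camera
    roi=(y<-150)&(y>-620)&(x>300)&(x<800)&(z>100)
    rep('tall',roi)
    p=rep('white',roi&(S<40)&(V>150))
    if p is not None:
        t=p[p[:,2]>np.percentile(p[:,2],50)-5]; print(np.percentile(p[:,2],[10,50,90]),cv2.minAreaRect(t[:,:2].astype(np.float32)))
    rep('foot',(y<-150)&(y>-620)&(x>300)&(x<800)&(z>3)&(z<25)&(V<90)&(S<90))
    rep('bottle',(abs(y)<250)&(x>500)&(x<900)&(z>30)&(y<100))
a=np.load('top.npz')['img'][150:300,150:330]; b=np.load('top.npz')['img'][150:240,400:540]
c=np.load('scene.npz')['img'][90:210,280:380];d=np.load('scene.npz')['img'][240:340,160:260]
def rs(i): return cv2.resize(i,(400,300),interpolation=cv2.INTER_CUBIC)
save('crops.png',np.vstack([np.hstack([rs(a),rs(b)]),np.hstack([rs(c),rs(d)])]))
E
```

```text
scene orange 71 med [462.7 266.  103.4] lo [416.8 233.5  34.1] hi [477.  353.4 109.9]
((460.96173095703125, 262.6336975097656), (18.696741104125977, 67.103515625), 21.543832778930664) [103.40832819 106.14397286 107.76019844 109.92932478]
scene yellow 27 med [410.  395.9  91.1] lo [401.4 366.3  86.9] hi [416.6 413.2  95.6]
scene docktop 509 med [511.6 157.   45.3] lo [432.5  51.9  41.1] hi [560.4 307.4  49.2]
((473.1590270996094, 227.782958984375), (63.70880889892578, 378.9015808105469), 21.465988159179688)
scene tall 1414 med [ 576.7 -432.8  175.7] lo [ 547.  -468.   136.4] hi [ 595.2 -354.3  334.7]
scene white 392 med [ 569.  -403.3  176.7] lo [ 546.5 -431.3  172.8] hi [ 589.7 -373.8  180.2]
[173.95220679 176.66367611 179.11710304] ((567.797119140625, -403.1043701171875), (46.63048553466797, 61.999446868896484), 3.440887212753296)
scene foot 1430 med [ 591.1 -431.7   14.3] lo [ 505.9 -586.9    9. ] hi [ 760.4 -204.7   18.7]
scene bottle 857 med [742.1   3.3  81.6] lo [511.2 -25.5  33.2] hi [778.4  94.8 150.6]
top orange 123 med [457.1 264.9 105.6] lo [440.4 236.  101.3] hi [473.  287.9 109.2]
((456.80615234375, 262.6875), (20.966346740722656, 62.383567810058594), 22.903942108154297) [105.6495802  107.35751712 107.99604157 109.24440041]
top yellow 147 med [403.6 393.2  92.3] lo [393.5 362.1  89. ] hi [412.7 418.7  96.4]
top docktop 1256 med [486.4 174.7  45.5] lo [423.2  57.3  41.9] hi [554.5 302.5  49. ]
((535.5780029296875, 130.88558959960938), (153.61460876464844, 413.39068603515625), 42.46125793457031)
top tall 1385 med [ 563.3 -424.3  176.2] lo [ 540.2 -461.9  146.4] hi [ 593.  -346.3  335.3]
top white 0
top foot 1473 med [ 536.2 -435.4   14.2] lo [ 434.4 -599.9    6.2] hi [ 743.  -193.    21.2]
top bottle 870 med [720.   26.7  93.1] lo [504.8 -20.2  38.2] hi [757.6  96.7 151.1]
```

View pics/crops.png

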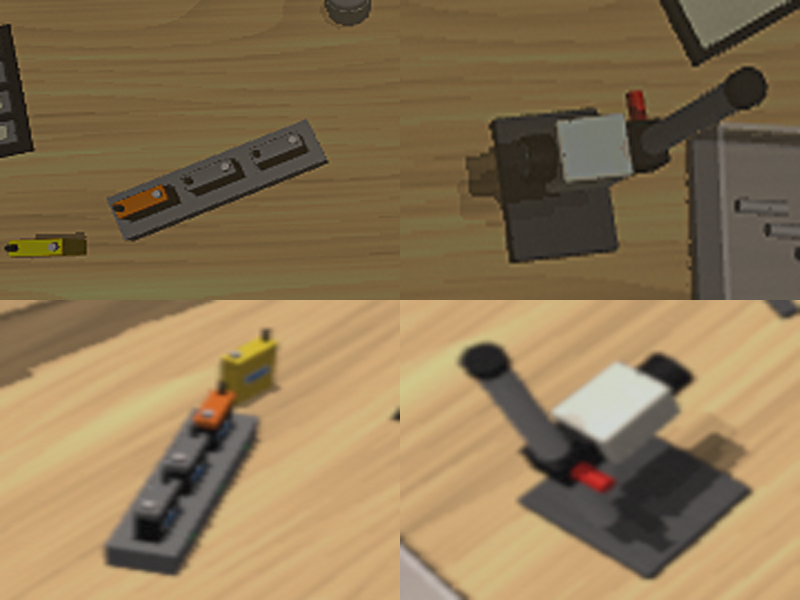

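```bash
python3 - <<'E'
from h import *
def cast(f,uv,h):
    K,Rm,t=f['mtx'],f['Rm'],f['t']; C=-Rm.T@t
    r=np.c_[(uv[:,0]-K[0,2])/K[0,0],(uv[:,1]-K[1,2])/K[1,1],np.ones(len(uv))]@Rm
    return (C+r*((h-C[2])/r[:,2])[:,None])[:,:2]
def rect(f,m,h,name):
    m=m.astype(np.uint8); m=cv2.morphologyEx(m,cv2.MORPH_OPEN,np.ones((3,3)))
    cs=cv2.findContours(m,0,cv2.CHAIN_APPROX_NONE)[0]
    if not cs: print(name,'none');return
    c=max(cs,key=cv2.contourArea)
    p=cast(f,c[:,0].astype(float),h).astype(np.float32)
    print(name,len(c),cv2.minAreaRect(p)); return p
for n in('scene','top'):
    f=np.load(n+'.npz'); w=f['w']; hsv=cv2.cvtColor(f['img'],cv2.COLOR_RGB2HSV)
    H,S,V=[hsv[...,i].astype(int) for i in range(3)]; x,y,z=w[...,0],w[...,1],w[...,2]
    near=(abs(x-575)<110)&(abs(y+410)<110)
    head=near&(abs(z-176.5)<6)&(V>(150 if n=='scene' else 110))&(S<60)
    rect(f,head,176.5,n+' head')
    q=w[head]; print(' top z',np.median(q[:,2]))
    foot=near&(z<30)&(S<95)&(V<100)
    zz=z[foot&(z>3)]; print(' foot z',np.median(zz)); rect(f,foot,np.median(zz),n+' foot')
    lens=near&(V<80)&(z>125)&(y>-375)
    q=w[lens]; print(' lens',len(q),np.percentile(q,[3,50,97],axis=0).round(1).tolist())
    g=near&(z>328); q=w[g]; print(' coltop',len(q),q.mean(0).round(1))
    dk=(x>400)&(x<600)&(y>20)&(y<330)&(z>25)&(S<90)
    rect(f,dk&(z<52),45,n+' dock')
    org=(H<16)&(S>170)&(V>70)&(z>92)&(z<118)&(x>420)&(y>220)&(y<330)
    rect(f,org,105,n+' orange')
o=ctrl.get_obs(); print(R.from_rotvec(o['orientation']).as_matrix().round(3))
E
```

```text
scene head 60 ((567.8994140625, -403.0459289550781), (47.58394241333008, 62.926361083984375), 1.6357134580612183)
 top z 176.6474642594642
 foot z 14.626299311080757
scene foot 153 ((571.3414916992188, -425.6990966796875), (129.4502410888672, 110.54454040527344), 2.7037479877471924)
 lens 83 [[555.7, -366.4, 150.1], [572.4, -358.5, 167.5], [581.8, -349.7, 171.8]]
 coltop 116 [ 569.9 -456.4  334. ]
scene dock 161 ((497.007568359375, 177.1280059814453), (67.89138793945312, 289.0731201171875), 20.22102165222168)
scene orange 19 ((458.42340087890625, 273.4979553222656), (17.89543914794922, 30.656131744384766), 36.80039596557617)
top head 81 ((564.578369140625, -401.4888610839844), (47.58769989013672, 60.33354187011719), 2.4269306659698486)
 top z 176.47190024739066
 foot z 14.513951696129496
top foot 132 ((536.382080078125, -428.023193359375), (109.19667053222656, 74.58663177490234), 87.36744689941406)
 lens 238 [[540.4, -372.7, 139.0], [559.2, -358.1, 165.3], [582.1, -344.3, 173.3]]
 coltop 134 [ 567.2 -454.3  334.1]
top dock 386 ((488.2181701660156, 181.55764770507812), (67.10928344726562, 275.55963134765625), 21.511978149414062)
top orange 29 ((458.0904541015625, 265.78436279296875), (15.452370643615723, 32.131954193115234), 19.516986846923828)
[[-0.     0.222  0.975]
 [-0.001  0.975 -0.222]
 [-1.    -0.001 -0.   ]]
```

Estimates:
- **Pack:** about (457.5, 263), yaw about 21.7°.
- **Camera:** yaw about 2.4°, lens about (563.7, -342.3, 151.5).

I'm moving to a point above the pack now.

Emit:
{"op": "apply_moves", "data": {"increments": [{"gripper": 100,"delta_pos": [0,-1.78,2.59],"dr": [0,0,0]},{"gripper": 100,"delta_pos": [0,-1.78,2.59],"dr": [0,0,0]},{"gripper": 100,"delta_pos": [0,-1.78,2.59],"dr": [0,0,0]},{"gripper": 100,"delta_pos": [0,-1.78,2.59],"dr": [0,0,0]},{"gripper": 100,"delta_pos": [0,-1.78,2.59],"dr": [0,0,0]}]}}

```text
t: 0.52
ee_pos: [245.7, 492.5, 230.3]
orientation: [0.175, 1.564, -0.176]
ft_force: [0.7, -0.4, 1.2]
width: 87.7
```

Emit:
{"op": "apply_moves", "data": {"increments": [{"gripper": 100,"delta_pos": [0,-1.78,2.59],"dr": [0,0,0]},{"gripper": 100,"delta_pos": [0,-1.78,2.59],"dr": [0,0,0]},{"gripper": 100,"delta_pos": [0,-1.78,2.59],"dr": [0,0,0]},{"gripper": 100,"delta_pos": [0,-1.78,2.59],"dr": [0,0,0]},{"gripper": 100,"delta_pos": [0,-1.78,2.59],"dr": [0,0,0]}]}}

```text
t: 0.93
ee_pos: [352.4, 376.9, 230.5]
orientation: [0.175, 1.564, -0.176]
ft_force: [0.7, -0.7, -0.0]
width: 87.5
```

Emit:
{"op": "apply_moves", "data": {"increments": [{"gripper": 70,"delta_pos": [0,-1.78,2.59],"dr": [0,0,0]},{"gripper": 70,"delta_pos": [0,-1.78,2.59],"dr": [0,0,0]},{"gripper": 70,"delta_pos": [0,-1.78,2.59],"dr": [0,0,0]},{"gripper": 70,"delta_pos": [0,-1.78,2.59],"dr": [0,0,0]},{"gripper": 70,"delta_pos": [0,-1.78,2.59],"dr": [0,0,0]}]}}

```text
t: 1.35
ee_pos: [458.9, 261.4, 230.5]
orientation: [0.175, 1.564, -0.176]
ft_force: [-0.3, -0.6, 0.3]
width: 61.8
```

Emit:
{"op": "apply_moves", "data": {"increments": [{"gripper": 70,"delta_pos": [0,0,0],"dr": [0.12,0,0]},{"gripper": 70,"delta_pos": [0,0,0],"dr": [0.12,0,0]},{"gripper": 70,"delta_pos": [0,0,0],"dr": [0.12,0,0]},{"gripper": 70,"delta_pos": [0,0,0],"dr": [0.12,0,0]},{"gripper": 70,"delta_pos": [0,0,0],"dr": [0.12,0,0]}]}}

```text
t: 1.77
ee_pos: [458.1, 262.5, 230.3]
orientation: [0.648, 1.472, -0.649]
ft_force: [-0.2, 0.2, -0.2]
width: 61.2
```

Emit:
{"op": "apply_moves", "data": {"increments": [{"gripper": 60,"delta_pos": [0,0,0],"dr": [0.12,0,0]},{"gripper": 60,"delta_pos": [0,0,0],"dr": [0.12,0,0]},{"gripper": 60,"delta_pos": [0,0,0],"dr": [0.12,0,0]},{"gripper": 60,"delta_pos": [0,0,0],"dr": [0,0,0]},{"gripper": 60,"delta_pos": [0,0,0],"dr": [0,0,0]}]}}

```text
t: 2.18
ee_pos: [458.0, 262.7, 230.4]
orientation: [0.916, 1.369, -0.917]
ft_force: [-0.6, 0.3, -0.5]
width: 53.0
```

```bash
cat >> h.py <<'E'
def rem(pos,yaw):
    "remaining move (cm, rad, in tool axes) to TCP pos with tool down and jaw axis at yaw deg"
    o=ctrl.get_obs(); M=R.from_rotvec(o['orientation']).as_matrix(); a=np.radians(yaw)
    y=np.array([np.cos(a),np.sin(a),0]);x=np.array([0,0,-1.]); T=np.c_[x,y,np.cross(x,y)]
    print('t',round(float(o['t']),2),'pos',np.round(o['ee_pos'],1),'yaw',np.degrees(np.arctan2(M[1,1],M[0,1])).round(2),'w',round(float(o['width']),1),'F',np.round(o['ft_force'],2),'q',np.round(o['qpos'],2))
    print('d cm',(M.T@(np.array(pos)-o['ee_pos'])/10).round(3),'dr',R.from_matrix(M.T@T).as_rotvec().round(4))
    return M
E
python3 - <<'E'
from h import *
rem([457.5,263,81],21.7)
d=grab('top'); s=grab('scene')
a=cv2.resize(d['img'][180:300,130:330],(800,480),interpolation=2)
save('c2.png',cv2.resize(np.hstack([d['img'][190:290,160:260],s['img'][80:180,290:390]]),(800,400),interpolation=cv2.INTER_CUBIC))
E
```

```text
t 2.18 pos [458.  262.7 230.4] yaw 22.38 w 53.0 F [-0.64  0.35 -0.47] q [ 0.5   0.28  1.84 -0.    1.02  0.11]
d cm [14.944 -0.03  -0.048] dr [0.0119 0.0001 0.0006]
```

View pics/c2.png

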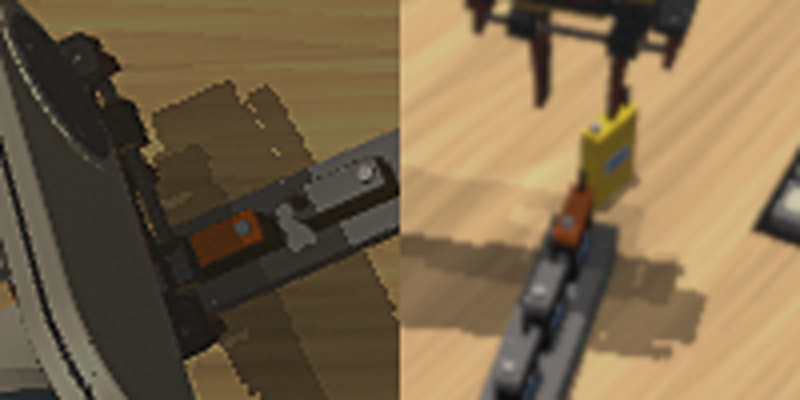

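The crops show the fingers above the orange pack. In the top view the orange top is at about (225,245) within the crop, clear of the fingers. I'm descending.

Emit:
{"op": "apply_moves", "data": {"increments": [{"gripper": 60,"delta_pos": [2.0,0,0],"dr": [0.01,0,0]},{"gripper": 60,"delta_pos": [2.0,0,0],"dr": [0,0,0]},{"gripper": 60,"delta_pos": [2.0,0,0],"dr": [0,0,0]},{"gripper": 60,"delta_pos": [2.0,0,0],"dr": [0,0,0]},{"gripper": 60,"delta_pos": [1.0,0,0],"dr": [0,0,0]}]}}

```text
t: 2.7
ee_pos: [457.2, 262.3, 138.6]
orientation: [0.924, 1.366, -0.928]
ft_force: [0.1, -1.1, -0.2]
width: 52.8
```

```bash
python3 - <<'E'
from h import *
rem([457.5,263,81],21.7)
s=grab('scene')
save('c3.png',cv2.resize(s['img'][70:170,270:400],(780,600),interpolation=cv2.INTER_CUBIC))
E
```

```text
t 2.7 pos [457.2 262.3 138.6] yaw 21.73 w 52.8 F [ 0.1  -1.08 -0.17] q [ 0.5   0.41  1.91 -0.    0.82  0.12]
d cm [ 5.76   0.074 -0.057] dr [0.0005 0.0003 0.0028]
```

View pics/c3.png

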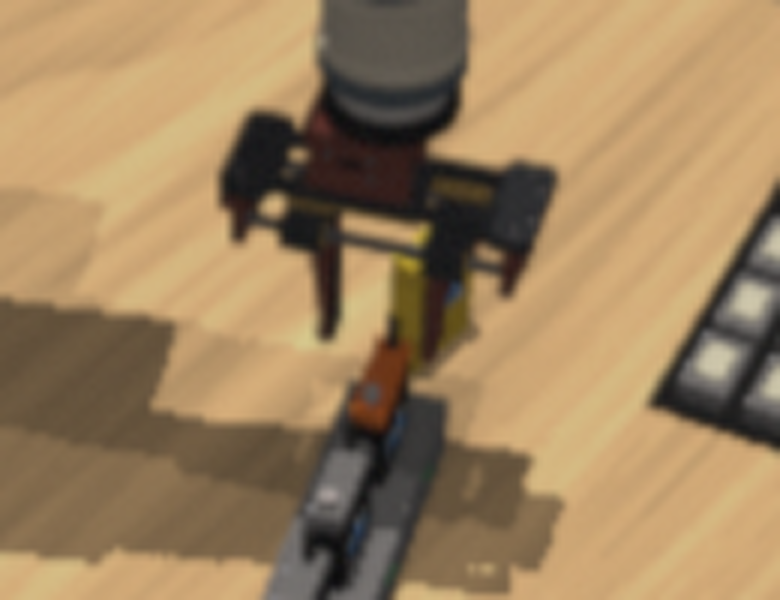

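The fingers straddle the orange top, which is at (380,385) in the crop, with clearance on both sides. Descending and closing.

Emit:
{"op": "apply_moves", "data": {"increments": [{"gripper": 60,"delta_pos": [1.5,0,0],"dr": [0,0,0]},{"gripper": 60,"delta_pos": [1.5,0,0],"dr": [0,0,0]},{"gripper": 60,"delta_pos": [1.5,0,0],"dr": [0,0,0]},{"gripper": 60,"delta_pos": [1.0,0,0],"dr": [0,0,0]},{"gripper": 60,"delta_pos": [0.2,0,0],"dr": [0,0,0]}]}}

```text
t: 3.17
ee_pos: [457.7, 262.5, 82.7]
orientation: [0.925, 1.365, -0.928]
ft_force: [-0.4, -0.0, -0.4]
width: 52.3
```

Emit:
{"op": "apply_moves", "data": {"increments": [{"gripper": 45,"delta_pos": [0,0,0],"dr": [0,0,0]},{"gripper": 35,"delta_pos": [0,0,0],"dr": [0,0,0]},{"gripper": 30,"delta_pos": [0,0,0],"dr": [0,0,0]},{"gripper": 26,"delta_pos": [0,0,0],"dr": [0,0,0]},{"gripper": 20,"delta_pos": [0,0,0],"dr": [0,0,0]}]}}

```text
t: 3.58
ee_pos: [458.6, 263.0, 84.3]
orientation: [0.928, 1.364, -0.926]
ft_force: [-0.8, -0.4, -0.0]
width: 22.7
```

Emit:
{"op": "apply_moves", "data": {"increments": [{"gripper": 0,"delta_pos": [0,0,0],"dr": [0,0,0]},{"gripper": 0,"delta_pos": [0,0,0],"dr": [0,0,0]},{"gripper": 0,"delta_pos": [0,0,0],"dr": [0,0,0]},{"gripper": 0,"delta_pos": [0,0,0],"dr": [0,0,0]},{"gripper": 0,"delta_pos": [0,0,0],"dr": [0,0,0]}]}}

```text
t: 4.0
ee_pos: [458.6, 263.0, 84.3]
orientation: [0.928, 1.364, -0.926]
ft_force: [-1.2, -1.0, 6.6]
width: 21.7
```

```bash
python3 - <<'E'
from h import *
rem([457.5,263,81],21.7); print(ctrl.get_obs()['moment'])
E
```

```text
t 4.0 pos [458.6 263.   84.3] yaw 21.6 w 21.7 F [-1.15 -1.02  6.61] q [0.5  0.51 1.93 0.   0.71 0.12]
d cm [ 0.328 -0.105 -0.037] dr [-0.0018 -0.0001 -0.0009]
[-0.13994403  0.19323552  0.01020881]
```

Emit:
{"op": "apply_moves", "data": {"increments": [{"gripper": 0,"delta_pos": [-0.5,0,0],"dr": [0,0,0]},{"gripper": 0,"delta_pos": [-1.0,0,0],"dr": [0,0,0]},{"gripper": 0,"delta_pos": [-1.5,0,0],"dr": [0,0,0]},{"gripper": 0,"delta_pos": [-1.5,0,0],"dr": [0,0,0]},{"gripper": 0,"delta_pos": [-1.5,0,0],"dr": [0,0,0]}]}}

```text
t: 4.42
ee_pos: [457.9, 262.7, 144.7]
orientation: [0.927, 1.365, -0.928]
ft_force: [-0.6, -0.5, -1.8]
width: 22.0
```

Emit:
{"op": "apply_moves", "data": {"increments": [{"gripper": 0,"delta_pos": [-2,0,0],"dr": [0,0,0]},{"gripper": 0,"delta_pos": [-2,0,0],"dr": [0,0,0]},{"gripper": 0,"delta_pos": [-2,0,0],"dr": [0,0,0]},{"gripper": 0,"delta_pos": [-2,0,0],"dr": [0,0,0]},{"gripper": 0,"delta_pos": [-1,0,0],"dr": [0,0,0]}]}}

```text
t: 4.83
ee_pos: [458.9, 263.2, 236.5]
orientation: [0.929, 1.363, -0.925]
ft_force: [0.2, 0.7, -1.3]
width: 21.8
```

```bash
python3 - <<'E'
from h import *
rem([556.9,-181.4,235],-87.6)
s=grab('scene');d=grab('top')
save('c4.png',np.hstack([cv2.resize(s['img'][60:200,250:400],(400,373),interpolation=cv2.INTER_CUBIC),cv2.resize(d['img'][170:310,130:280],(400,373),interpolation=cv2.INTER_CUBIC)]))
E
```

```text
t 4.83 pos [458.9 263.2 236.5] yaw 21.6 w 21.8 F [ 0.25  0.7  -1.35] q [0.5  0.27 1.84 0.   1.03 0.12]
d cm [ 0.111 -7.254 44.949] dr [ 1.9059e+00 -3.2000e-03 -1.7000e-03]
```

View pics/c4.png

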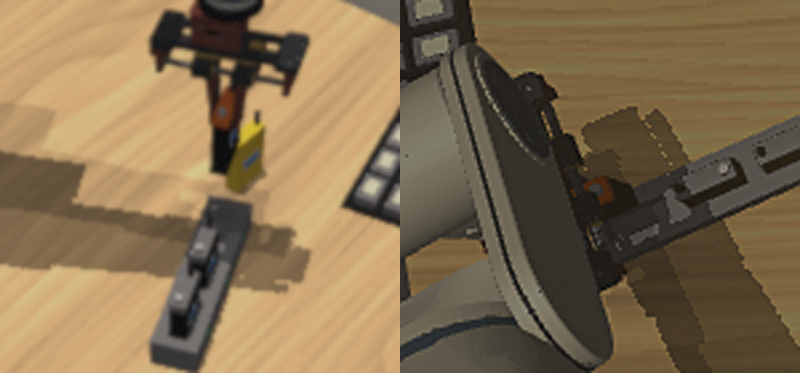

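The orange pack is out of the dock, hanging upright in the jaws at (225,130) in the left crop, and the spares are still in their bays. Next I carry it to the focus point.

Emit:
{"op": "apply_moves", "data": {"increments": [{"gripper": 0,"delta_pos": [0,-0.24,1.5],"dr": [0,0,0]},{"gripper": 0,"delta_pos": [0,-0.48,3.0],"dr": [0,0,0]},{"gripper": 0,"delta_pos": [0,-0.48,3.0],"dr": [0,0,0]},{"gripper": 0,"delta_pos": [0,-0.48,3.0],"dr": [0,0,0]},{"gripper": 0,"delta_pos": [0,-0.48,3.0],"dr": [0,0,0]}]}}

```text
t: 5.35
ee_pos: [487.0, 128.0, 232.3]
orientation: [0.925, 1.366, -0.928]
ft_force: [0.6, 0.5, -1.0]
width: 21.9
```

Emit:
{"op": "apply_moves", "data": {"increments": [{"gripper": 0,"delta_pos": [0,-0.48,3.0],"dr": [0,0,0]},{"gripper": 0,"delta_pos": [0,-0.48,3.0],"dr": [0,0,0]},{"gripper": 0,"delta_pos": [0,-0.48,3.0],"dr": [0,0,0]},{"gripper": 0,"delta_pos": [0,-0.48,3.0],"dr": [0,0,0]},{"gripper": 0,"delta_pos": [0,-0.48,3.0],"dr": [0,0,0]}]}}

```text
t: 5.77
ee_pos: [519.9, -20.4, 232.3]
orientation: [0.926, 1.366, -0.928]
ft_force: [1.1, 0.6, -2.2]
width: 21.8
```

Emit:
{"op": "apply_moves", "data": {"increments": [{"gripper": 0,"delta_pos": [0,-0.48,3.0],"dr": [0,0,0]},{"gripper": 0,"delta_pos": [0,-0.48,3.0],"dr": [0,0,0]},{"gripper": 0,"delta_pos": [0,-0.48,3.0],"dr": [0,0,0]},{"gripper": 0,"delta_pos": [0,-0.48,3.0],"dr": [0,0,0]},{"gripper": 0,"delta_pos": [0,-0.24,1.5],"dr": [0,0,0]}]}}

```text
t: 6.18
ee_pos: [550.1, -155.1, 232.2]
orientation: [0.928, 1.365, -0.929]
ft_force: [-0.3, 0.0, -2.6]
width: 22.1
```

Emit:
{"op": "apply_moves", "data": {"increments": [{"gripper": 0,"delta_pos": [0,0,0],"dr": [0.06,0,0]},{"gripper": 0,"delta_pos": [0,0,0],"dr": [0.12,0,0]},{"gripper": 0,"delta_pos": [0,0,0],"dr": [0.12,0,0]},{"gripper": 0,"delta_pos": [0,0,0],"dr": [0.12,0,0]},{"gripper": 0,"delta_pos": [0,0,0],"dr": [0.12,0,0]}]}}

```text
t: 6.6
ee_pos: [549.6, -151.8, 232.3]
orientation: [1.332, 1.127, -1.334]
ft_force: [0.9, 0.7, -1.8]
width: 21.7
```

Emit:
{"op": "apply_moves", "data": {"increments": [{"gripper": 0,"delta_pos": [0,0,0],"dr": [0.12,0,0]},{"gripper": 0,"delta_pos": [0,0,0],"dr": [0.12,0,0]},{"gripper": 0,"delta_pos": [0,0,0],"dr": [0.12,0,0]},{"gripper": 0,"delta_pos": [0,0,0],"dr": [0.12,0,0]},{"gripper": 0,"delta_pos": [0,0,0],"dr": [0.12,0,0]}]}}

```text
t: 7.02
ee_pos: [549.5, -151.7, 232.3]
orientation: [1.748, 0.743, -1.751]
ft_force: [0.6, 0.1, -1.7]
width: 21.5
```

Emit:
{"op": "apply_moves", "data": {"increments": [{"gripper": 0,"delta_pos": [0,0,0],"dr": [0.12,0,0]},{"gripper": 0,"delta_pos": [0,0,0],"dr": [0.12,0,0]},{"gripper": 0,"delta_pos": [0,0,0],"dr": [0.12,0,0]},{"gripper": 0,"delta_pos": [0,0,0],"dr": [0.12,0,0]},{"gripper": 0,"delta_pos": [0,0,0],"dr": [0.1,0,0]}]}}

```text
t: 7.43
ee_pos: [549.6, -151.7, 232.3]
orientation: [2.102, 0.236, -2.107]
ft_force: [-0.1, 0.3, -2.3]
width: 21.8
```

```bash
python3 - <<'E'
from h import *
rem([556.9,-181.4,176],-87.6)
E
```

```text
t 7.43 pos [ 549.6 -151.7  232.3] yaw -77.28 w 21.8 F [-0.11  0.34 -2.31] q [-0.29  0.34  1.75  0.    1.05  1.06]
d cm [ 5.63   3.066 -0.073] dr [0.1801 0.0021 0.0012]
```

Emit:
{"op": "apply_moves", "data": {"increments": [{"gripper": 0,"delta_pos": [0,0,0],"dr": [0.09,0,0]},{"gripper": 0,"delta_pos": [0,0,0],"dr": [0.09,0,0]},{"gripper": 0,"delta_pos": [1.4,0.75,-0.15],"dr": [0,0,0]},{"gripper": 0,"delta_pos": [1.4,0.75,-0.15],"dr": [0,0,0]},{"gripper": 0,"delta_pos": [1.4,0.75,-0.15],"dr": [0,0,0]}]}}

```text
t: 7.85
ee_pos: [555.5, -174.2, 190.2]
orientation: [2.196, 0.054, -2.199]
ft_force: [0.4, -0.6, -2.2]
width: 21.9
```

Emit:
{"op": "apply_moves", "data": {"increments": [{"gripper": 0,"delta_pos": [1.4,0.75,-0.15],"dr": [0,0,0]},{"gripper": 0,"delta_pos": [0,0,0],"dr": [0,0,0]},{"gripper": 0,"delta_pos": [0,0,0],"dr": [0,0,0]},{"gripper": 0,"delta_pos": [0,0,0],"dr": [0,0,0]},{"gripper": 0,"delta_pos": [0,0,0],"dr": [0,0,0]}]}}

```text
t: 8.27
ee_pos: [558.2, -182.0, 178.3]
orientation: [2.198, 0.052, -2.196]
ft_force: [0.7, 0.2, -1.7]
width: 22.1
```

```bash
python3 - <<'E'
from h import *
M=rem([556.9,-181.4,176],-87.6)
for n in('scene','top'):
    d=grab(n); np.savez(n+'2.npz',w=cloud(d),img=d['img'],mtx=d['mtx'],Rm=d['Rm'],t=d['t'],z=d['range_z'])
    o=ctrl.get_obs(); p=d['Rm']@np.array(o['ee_pos'])+d['t']; uv=(d['mtx']@p/p[2])[:2]; print(n,uv)
    u,v=uv.astype(int)
    c=d['img'][max(0,v-60):v+60,max(0,u-60):u+60]; save(n+'5.png',cv2.resize(c,(400,400),interpolation=cv2.INTER_CUBIC)); print(c.shape)
cv2.imwrite('pics/c5.png',np.hstack([cv2.imread('pics/scene5.png'),cv2.imread('pics/top5.png')]))
E
```

```text
t 8.27 pos [ 558.2 -182.   178.3] yaw -87.26 w 22.1 F [ 0.75  0.15 -1.71] q [-0.34  0.43  1.76  0.    0.95  1.19]
d cm [ 0.229 -0.066  0.125] dr [ 0.006  -0.0009 -0.0003]
scene [266.90334551 215.5937861 ]
(120, 120, 3)
top [381.98942882 199.90279071]
(120, 120, 3)
```

View pics/c5.png

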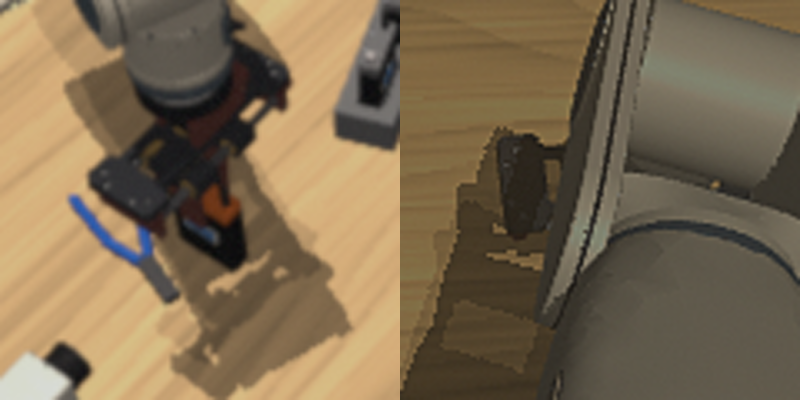

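The scene crop shows the pack held upright, with the blue display at (205,232) facing the lens and the lens at (70,365). The top camera is blocked by the arm, so I'm measuring the pack in the hand from the scene camera.

```bash
python3 - <<'E'
from h import *
f=np.load('scene2.npz'); w=f['w']; img=f['img']; hsv=cv2.cvtColor(img,cv2.COLOR_RGB2HSV)
H,S,V=[hsv[...,i].astype(int) for i in range(3)]; x,y,z=w[...,0],w[...,1],w[...,2]
box=(abs(x-557)<60)&(abs(y+185)<50)&(z>80)&(z<230)
def p(n,m):
    q=w[m]; print(n,len(q)); 
    if len(q): print(np.percentile(q,[5,50,95],axis=0).round(1).tolist())
    return q
b=box&(H>95)&(H<125)&(S>90)&(z<175); q=p('blue',b)
vu=np.argwhere(b); print('px',vu.min(0),vu.max(0),vu.mean(0))
wh=box&(S<60)&(V>110)&(z<175); p('white',wh)
p('orange',box&(H<16)&(S>170)&(V>60))
fc=box&(z<165)&(V<70)
q=p('black',fc)
# face plane: points near y -193
g=w[box&(z<170)&(y<-186)]; c=np.median(g,0); U=np.linalg.svd(g-g.mean(0))[2]; print('face',len(g),c.round(1),'normal',U[2].round(3))
# image crop of pack, enlarged
v0,u0=vu.mean(0).astype(int); print(u0,v0)
save('c6.png',cv2.resize(img[v0-32:v0+28,u0-30:u0+30],(600,600),interpolation=cv2.INTER_NEAREST))
# predicted projections of display corners/face corners
def pr(P): 
    P=f['Rm']@np.array(P)+f['t']; return (f['mtx']@P/P[2])[:2].round(1)
o=ctrl.get_obs(); M=R.from_rotvec(o['orientation']).as_matrix(); T=np.array(o['ee_pos']); 
X=M[:,1];Y=M[:,2]*-1;  Z=-M[:,0]
C=T-24*Z
print('pack axes',X.round(3),Y.round(3),Z.round(3))
for n,a in dict(disp=(11,0,1),dl=(11,16,1),dr=(11,-16,1),bl=(11,32,-46),br=(11,-32,-46),ol=(11,32,32),orr=(11,-32,32),tl=(11,32,46),tr=(11,-32,46),bbr=(-11,-32,-46),bbl=(-11,32,-46),trr=(-11,-32,46),trl=(-11,32,46)).items():
    print(n,pr(C+a[0]*X+a[1]*Y+a[2]*Z)-[u0-30,v0-32])
E
```

```text
blue 7
[[561.7, -193.7, 144.6], [566.7, -192.7, 150.2], [572.7, -191.7, 157.1]]
px [224 266] [226 269] [225.         267.71428571]
white 0
orange 77
[[565.2, -191.6, 184.7], [580.4, -184.8, 198.3], [590.6, -173.5, 203.5]]
black 171
[[532.6, -193.8, 112.2], [576.1, -191.3, 134.0], [590.8, -174.0, 161.2]]
face 151 [ 567.8 -191.9  136.4] normal [ 0.058 -0.998 -0.017]
267 225
pack axes [ 0.048 -0.999  0.   ] [0.999 0.048 0.001] [-0.001  0.     1.   ]
disp [28.3 29.6]
dl [32.6 32.4]
dr [24. 27.]
bl [38.3 43.7]
br [21.7 33. ]
ol [35.9 29.2]
orr [18.5 18.2]
tl [35.5 26.4]
tr [17.8 15.3]
bbr [26.4 28. ]
bbl [43.  38.5]
trr [22.9 10.2]
trl [40.5 21. ]
```

View pics/c6.png

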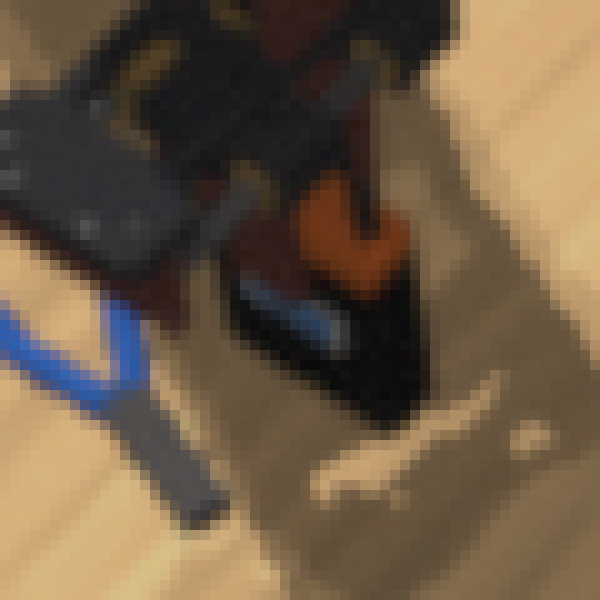

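The face fit and the predicted corners agree within about 1 px. I'm averaging TCP readings for the final correction. From the lift record the pack centre is 24.7 mm below the TCP, so the TCP z target is 151.3 - 1 + 24.7 = 175.0.

```bash
cat > fin.py <<'E'
from h import *
P=[];Y=[]
for i in range(8):
    ctrl.get_image('scene'); o=ctrl.get_obs(); P.append(o['ee_pos']); Y.append(R.from_rotvec(o['orientation']).as_matrix())
m=np.mean(P,0); M=R.from_matrix(Y).mean().as_matrix()
print('mean',m.round(2),'sd',np.std(P,0).round(2),'yaw',np.degrees(np.arctan2(M[1,1],M[0,1])).round(2),'tooldir',M[:,0].round(4))
print('d cm',(M.T@(np.array([556.9,-181.4,175.0])-m)/10).round(3)); rem([556.9,-181.4,175],-87.65)
E
python3 fin.py
```

```text
mean [ 557.96 -182.    178.1 ] sd [0.13 0.03 0.22] yaw -87.25 tooldir [ 6.e-04 -2.e-04 -1.e+00]
d cm [ 0.31  -0.065  0.103]
t 8.77 pos [ 557.8 -182.   177.8] yaw -87.26 w 21.8 F [-0.44  0.35 -1.53] q [-0.34  0.43  1.76 -0.    0.95  1.19]
d cm [ 0.279 -0.068  0.088] dr [ 0.0068 -0.0001 -0.0001]
```

Emit:
{"op": "apply_moves", "data": {"increments": [{"gripper": 0,"delta_pos": [0.15,-0.03,0.05],"dr": [0.0068,0,0]},{"gripper": 0,"delta_pos": [0.15,-0.03,0.05],"dr": [0,0,0]},{"gripper": 0,"delta_pos": [0,0,0],"dr": [0,0,0]},{"gripper": 0,"delta_pos": [0,0,0],"dr": [0,0,0]},{"gripper": 0,"delta_pos": [0,0,0],"dr": [0,0,0]}]}}

```text
t: 9.18
ee_pos: [556.7, -181.5, 174.6]
orientation: [2.201, 0.045, -2.201]
ft_force: [0.1, 0.3, -1.8]
width: 22.1
```

```bash
python3 fin.py; python3 - <<'E'
from h import *
d=grab('scene'); save('final.png',d['img'])
E
```

```text
mean [ 556.8  -181.55  174.7 ] sd [0.02 0.01 0.02] yaw -87.65 tooldir [ 1.e-04 -0.e+00 -1.e+00]
d cm [-0.03  -0.014 -0.01 ]
t 9.58 pos [ 556.8 -181.5  174.7] yaw -87.65 w 22.0 F [-0.42 -0.01 -1.09] q [-0.34  0.44  1.76  0.    0.95  1.19]
d cm [-0.031 -0.012 -0.015] dr [-0.  0.  0.]
```

View pics/final.png

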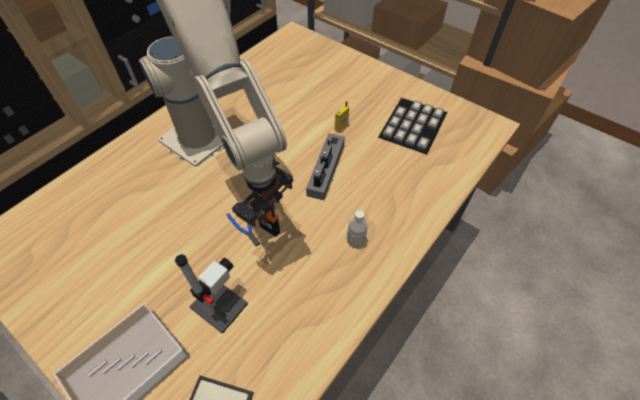

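The pack is held at about (268,222) facing the lens at (226,264). The spares, yellow decoy, bottle and pliers are where they were, so I'm handing in.

```bash
python3 -c "
from workcell import ctrl; print(ctrl.close_job())"
```

```text
the job is handed in; nothing more can be done
None
```

I lifted the orange-topped transmitter out of its bay, gripped across its thickness above the display. I handed the job in at about t = 9.6 s with the arm still holding it upright at the camera's focus point, display facing the lens.

**Last checks:**
- **TCP position:** within 0.4 mm of my computed target, yaw -87.65° as intended, and still (scatter under 0.05 mm).
- **Grip:** finger opening 22 mm and about 1–2 N of load.
- **Everything else:** in the final picture the two spares, bottle, pliers, yellow look-alike and camera all look unmoved.

**Less certain:**
- **Camera pose:** the two camera views disagreed by about 3 mm in x on the camera head, and by about 4 mm on the pack, so I used the mean. Estimates of the camera's yaw ranged from 1.6 to 2.8°, and I used about 2.4°. Display centring could therefore be off by a few mm.
- **Lens height:** I took it as the middle of the camera head, 151.3 mm.
- **Display in hand:** only the scene camera could check this, because the arm blocked the top one. It agreed with my prediction to about 1 pixel (about 3 mm) at most corners, with one off by 1.7. I took that measurement just before the final 3 mm correction and did not repeat it.

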